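# Nest the gallipots and ready the haemostat

## Task

Lay up for a dressing: set the middle blue pot upright inside the large one, then the small pot inside the middle one, without dropping them. Then draw the haemostat out of its stand and finish while holding it still in the air, jaws down and leaning about halfway between upright and level, its jaw tips over the small pot, a hand's breadth (80 mm) above the rim. Leave the timer and the marker alone.

Things in the scene. Friction and masses are not known exactly. Their poses are not given: they have to be found in the camera images.
- large_pot: large blue plastic pot, loose, 104 mm across the rim, 34 mm high; origin at the centre of its underside, z up through the mouth. All three pots: floor 4 mm thick, wall 3 mm, with an outward rim band 8 mm wide (inside of the wall to outer edge) and 8 mm high at the very top. Inner floor about 80 mm across. 0.12 kg
- middle_pot: middle blue plastic pot, loose, 70 mm across the rim (54 mm inside the mouth), 46 mm high, foot 48 mm across; origin at the centre of its underside, z up. Inner floor about 42 mm across. When it stands in the large pot its rim is 16 mm above the large pot's rim. 0.06 kg; its place and the small pot's are swapped at random
- small_pot: small blue plastic pot, loose, 42 mm across the rim, 58 mm high, foot 26 mm across; origin at the centre of its underside, z up. When it stands in the middle pot its rim is 16 mm above the middle pot's rim. 0.03 kg
- stand: haemostat stand, fixed to the table: steel foot 84 x 44 x 8 mm, on it two white upright cheeks (72 mm along the stand's x, each 6 mm thick, top 62 mm above the table) that leave a slot 10 mm wide in y; the slot narrows downwards to a V that fits the haemostat. Origin at the centre of the foot's underside, z up; its yaw varies
- haemostat: closed steel ring-handled haemostat clamp, 140 mm long, 56 mm wide over the rings, up to 7 mm thick (about 5 mm at the shanks below the rings), 0.045 kg, standing jaws down in the stand's slot, tips 8 mm above the table, ring ends at 148 mm; its thickness lies along the stand's y, its width along the stand's x. Origin at half its length, on one flat face (3 mm off its mid-plane); body y points from the jaw tips to the rings (up at the start), body z through its thickness
- jaw_tip (a point): the haemostat's jaw tips, 70 mm from its origin along its -y, on its mid-plane
- timer: white square kitchen timer with a black knob, 62 x 62 x 44 mm, loose; origin at the centre of its underside; leave alone
- marker: white marker pen with a blue cap, 130 mm long, 18 mm thick, lying loose; origin at its middle, underside; leave alone
Mind the look-alikes: they are no part of the job. What is shaped like the small_pot but yellow is not meant.

How it is judged:
On the way, in this order (a step that is already met when the one before it is completed fails the run):
1. the middle pot stands upright on the floor of the large pot, let go (z of middle_pot in the frame of large_pot between 0 and 0.008 m and horizontal distance between middle_pot and large_pot below 0.03 m and angle between each of middle_pot, large_pot's own z axis and vertical below 0.12 rad and contact force between middle_pot and the fingers below 0.1 N), for 0.2 s.
2. the small pot stands upright on the floor of the middle pot, which stands in the large one, let go (all of step 1 and z of small_pot in the frame of middle_pot between 0 and 0.008 m and horizontal distance between small_pot and middle_pot below 0.018 m and angle between small_pot's own z axis and vertical below 0.12 rad and contact force between small_pot and the fingers below 0.1 N), for 0.2 s.
3. the haemostat is drawn out of the stand, held by the fingers (contact force between haemostat and the fingers above 0.5 N and contact force between haemostat and stand below 0.1 N and height (world z) of jaw_tip above 0.075 m), for 0.2 s.
At the end, for the whole second after the job is handed in: Pots nested upright (tilt < 7 deg), each on the next one's floor within 4 mm, untouched; haemostat held still by the fingers alone, rings up, leaning 29 to 63 deg from vertical, jaw tips over 110 mm above the table (44 mm above the small rim) and within 30 mm of the small pot's axis (all of step 2 and contact force between haemostat and the fingers above 0.5 N and contact force between haemostat and stand below 0.1 N and height (world z) of jaw_tip above 0.11 m and horizontal distance between jaw_tip and small_pot below 0.03 m and angle between haemostat's own y axis and vertical between 0.5 and 1.1 rad and linear speed of haemostat below 0.03 m/s and contact force between haemostat and large_pot below 0.1 N and contact force between haemostat and middle_pot below 0.1 N and contact force between haemostat and small_pot below 0.1 N); the arm keeps its last pose, push and grip.
It fails at once if the timer is moved more than 25 mm (distance of timer from where it was at the start of the episode above 0.025 m).
It fails at once if the marker is moved more than 25 mm (distance of marker from where it was at the start of the episode above 0.025 m).
It fails at once if the middle pot is dropped (faster than 0.7 m/s while not in the fingers) (linear speed of middle_pot above 0.7 m/s and contact force between middle_pot and the fingers below 0.01 N).
It fails at once if the small pot is dropped (faster than 0.7 m/s while not in the fingers) (linear speed of small_pot above 0.7 m/s and contact force between small_pot and the fingers below 0.01 N).
It also fails if it takes over 58 s, if anything falls off the work surface, if the arm or the gripper's body presses on something with over 40 N, if the wrist force passes 120 N, or if a joint passes its speed limit or range.

## Robot

A 6-joint arm with a two-finger parallel gripper is mounted at the origin on the work surface; the furniture and walls round the work are solid. World frame = base frame: x ahead of the robot, y to its left, z up, the work surface at z = 0. Lengths are in m, angles in rad, forces in N, time in s.
With the tool pointing down it reaches from about 0.3 to 0.875 m from the base axis. Payload 6.4 kg.
Tool frame: the origin (TCP) lies between the finger pads; the fingertips stand 8 mm ahead of it and the grasp point (between the pads) lies 11 mm behind it (ctrl.finger_overhang is the distance from the TCP to the fingertips, in m); z points along the fingers, y is the line along which they close (so a half turn about z gives the same grasp; the last joint's range is limited). The gripper opens to 85 mm and grips with 20 to 120 N. Pads are 22 mm wide; open, the fingers measure 114 mm over their backs; the gripper's body (76 mm by 85 mm) begins 54 mm behind the grasp point. The pads swing forward as they close: fully open they stand 13 mm farther back than shut.
Start: joints at [-1.39, 0.181, 1.607, -0, 1.354, -0.206], TCP at [0.217, -0.533, 0.239] pointing down, gripper open.
Joint ranges: [-2.99, 2.99], [-0.89, 2.07], [0.3, 2.58], [-1.14, 4.28], [0, 2.63], [-3.12, 3.12]. Speed limits (rad/s): [2.57, 2.57, 3.01, 3.14, 3.14, 3.14].

## Interface

Orientations are given as a unit quaternion [w, x, y, z].
In Python, from bench import ctrl, camera gives the robot as it stands.
- The arm moves only by the shell command python3 -m pendant 'ROWS' [OPENING]. ROWS is JSON, a list of rows, each a list of 6 numbers: the shift along the world's x, y, z normalised to -1 to 1, where 1 is 200 mm, then the turn, a rotation vector about the world's x, y, z normalised to -1 to 1, where 1 is pi/2 rad. In form: [[dx, dy, dz, rx, ry, rz], ...]. A call has exactly 10 rows; each row shifts and turns the commanded pose from where the row before left it; what a row does not reach is not made up. A row lasts 1/8 s, in which the tool goes at most 62.5 mm and 10.7 degrees, less where a joint would pass 70% of its speed; a pose out of reach is approached as far as the arm can. A call with a number of a shift or a turn outside -1 to 1 is refused whole. A call with a gripper value outside its range is refused whole. OPENING is the opening, from -1 (shut) to 1 (fully open), set as the call begins (- or left out, the last holds). The fingers move at their own pace and stop on an object; the grip force is fixed at half the most. Time passes only in rows, so rows that do not move let the fingers close, or fill a call up. It gives the time, the measured TCP pose, the force, the opening and the grip force at its end, in the units of the state.
- ctrl.get_obs(): the state, without advancing time (a new reading comes with each control period).
- camera(name): name is "side" or "top"; returns a dict with "color" (400x640x3 uint8, blue, green, red), "fx", "fy", "cx", "cy" (pixels), "distortion" ([k1, k2, p1, p2, k3] as OpenCV has them; the pictures are not rectified), "xyz" and "rotation" of the camera in the world. Camera axes: x right, y down, z forward; pixel columns grow to the right and rows downward; lengths in m; the calibration is good to about 2 mm. A picture is of the moment at which its call begins. There is no depth.
- ctrl.hand_in(): hands the job in; it is judged then, once.
The state is a dict: "time_s": time; "q": joint angles; "dq": joint speeds; "joint_efforts": joint torques, N m; "eef_pos": TCP position; "eef_rot": TCP orientation; "wrist_force": force on the tool from outside, world axes, zero at the start; "torque": the same for the moment, N m; "opening": opening from 0.0 (shut) to 1.0 (fully open); "grasp_force": force on a finger pad.
Only numpy, scipy, OpenCV 4.12 (cv2) and the standard library are available. Lean on these libraries where they do the work, as an engineer would, in place of code of your own. Each camera call takes 0.05 s, during which the arm holds its last target. There are 200 camera calls.

## Working session

There is one attempt and no reset: what is moved stays moved. The work goes in short steps, Python scripts to look and compute and a shell command to move; the robot and the scene stay as the last step left them, time stands still between calls to the robot, and variables do not carry over. Pictures are saved under pics/ and viewed, at most 10 in all, crops included, and the job is handed in when it is done.

```bash
mkdir -p pics; ls
python3 - <<'E'
from bench import ctrl,camera
import cv2,numpy as np
for n in("side","top"):
    c=camera(n);cv2.imwrite(f"pics/{n}0.png",c["color"])
    print(n,c["fx"],c["fy"],c["cx"],c["cy"],c["distortion"],c["xyz"],np.round(c["rotation"],3).tolist())
o=ctrl.get_obs();print(o)
E
```

```text
pics
side 402.6191596153445 402.6191596153445 318.96361400990963 186.14673322232775 [-0.04643862  0.          0.          0.          0.        ] [ 0.52822596 -0.93223473  0.43781046] [-0.537, 0.844, 0.005, 0.007]
top 510.5892805241738 510.5892805241738 319.98180316511565 199.91603561575658 [0.00236895 0.         0.         0.         0.        ] [ 0.40444145 -0.14539156  1.10648681] [-0.043, 0.709, -0.702, 0.056]
{'time_s': 0.1, 'q': array([-1.39027937e+00,  1.81496348e-01,  1.60792832e+00,  2.44810798e-07,
        1.35379361e+00, -2.06270774e-01]), 'dq': array([ 1.65548664e-05, -3.88757735e-03, -2.69247883e-03,  5.29286056e-04,
        3.33286178e-04,  6.83546143e-04]), 'joint_efforts': array([ 3.00811989e-04, -4.45873797e+01, -3.52236664e+01, -3.12986895e-04,
        4.14110589e-03, -3.02881824e-05]), 'eef_pos': array([ 0.21684007, -0.53201258,  0.23844777]), 'eef_rot': array([-8.12740504e-04,  9.81357300e-01,  1.92190503e-01,  1.05856854e-05]), 'wrist_force': array([-0.21814889,  0.36891268,  1.09777975]), 'torque': array([ 0.04455968,  0.0729914 , -0.0059815 ]), 'grasp_force': 0.0, 'opening': 0.9984877273051137}
```

View pics/top0.png

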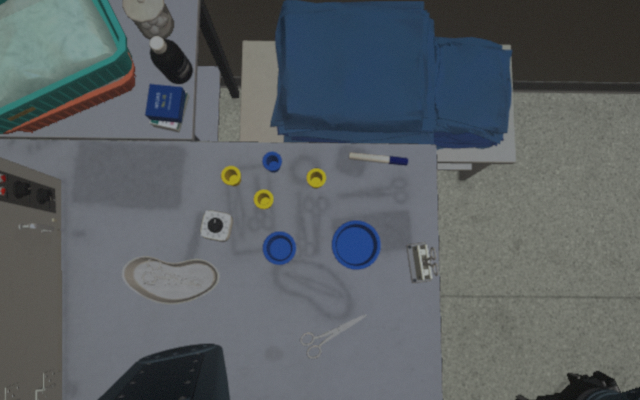

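View pics/side0.png

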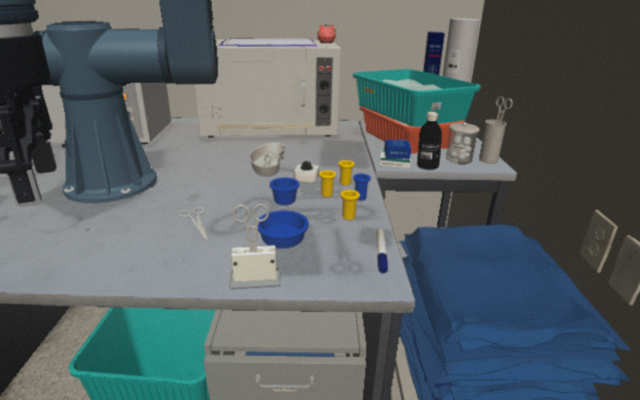

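The top view shows the small pot at (272,161), the middle pot at (279,248) and the large pot at (356,245). The stand is at (422,262), the timer at (215,225) and the marker at (378,159). There are yellow decoys at (231,176), (263,199) and (316,178). The side view agrees: the haemostat stands in the stand at (253,240).

```bash
cat > h.py <<'E'
import cv2,numpy as np
from scipy.spatial.transform import Rotation as R
def ray(c,uv):
    K=np.array([[c["fx"],0,c["cx"]],[0,c["fy"],c["cy"]],[0,0,1]])
    p=cv2.undistortPoints(np.array(uv,float).reshape(-1,1,2),K,np.array(c["distortion"])).reshape(-1,2)
    q=c["rotation"];r=np.array(q)
    M=R.from_quat([r[1],r[2],r[3],r[0]]) if r.size==4 else R.from_matrix(r)
    return np.array(c["xyz"]),M.apply(np.c_[p,np.ones(len(p))])
def plane(c,uv,z):
    o,d=ray(c,uv);return o+d*((z-o[2])/d[:,2])[:,None]
def two(c1,u1,c2,u2):
    a,d=ray(c1,u1);b,e=ray(c2,u2);d=d[0];e=e[0]
    s=np.linalg.lstsq(np.c_[d,-e],b-a,rcond=None)[0];p,q=a+s[0]*d,b+s[1]*e
    return (p+q)/2,np.linalg.norm(p-q)
def blobs(img,lo,hi,amin=60):
    m=cv2.inRange(cv2.cvtColor(img,cv2.COLOR_BGR2HSV),lo,hi)
    cs,_=cv2.findContours(m,cv2.RETR_EXTERNAL,cv2.CHAIN_APPROX_NONE)
    return [k for k in cs if cv2.contourArea(k)>amin]
BLUE=((105,120,50),(125,255,255));YEL=((18,120,60),(35,255,255))
E
python3 - <<'E'
from h import *
from bench import camera
c=camera("top");s=camera("side")
for nm,col in(("B",BLUE),("Y",YEL)):
  for k in blobs(c["color"],*col):
    (u,v),r=cv2.minEnclosingCircle(k)
    if 225<u<440 and v>145 or nm=="Y":
      for z in(.034,.046,.058):
        p=plane(c,k.reshape(-1,2)+0.0,z);x=(p.max(0)+p.min(0))/2;(cx,cy),rr=cv2.minEnclosingCircle(p[:,:2].astype(np.float32)); print(nm,(round(u),round(v)),z,np.round([cx,cy],4),"diam",round(2*rr,4))
for n,uv,z in(("timer",(215,225),.03),("marker ends",(350,155),.009),("m2",(408,161),.009),("stand",(422,262),.06),("tray",(125,270),.0),("scis",(335,335),0)): print(n,plane(c,[uv],z).round(3))
cv2.imwrite("pics/st.png",np.vstack([cv2.resize(c["color"][225:300,390:460],None,fx=7,fy=4,interpolation=cv2.INTER_CUBIC) if 0 else cv2.resize(c["color"][232:292,390:450],(490,300),interpolation=cv2.INTER_CUBIC)*1,cv2.resize(s["color"][195:295,210:300],(490,300),interpolation=cv2.INTER_CUBIC)]))
E
```

```text
B (279, 248) 0.034 [ 0.4548 -0.0798] diam 0.0692
B (279, 248) 0.046 [ 0.4542 -0.0805] diam 0.0684
B (279, 248) 0.058 [ 0.4537 -0.0813] diam 0.0676
B (356, 244) 0.034 [ 0.463  -0.2408] diam 0.1027
B (356, 244) 0.046 [ 0.4623 -0.2397] diam 0.1016
B (356, 244) 0.058 [ 0.4617 -0.2386] diam 0.1004
B (398, 161) 0.034 [ 0.6428 -0.3329] diam 0.0373
B (398, 161) 0.046 [ 0.6401 -0.3308] diam 0.0368
B (398, 161) 0.058 [ 0.6375 -0.3287] diam 0.0364
B (272, 161) 0.034 [ 0.6391 -0.0609] diam 0.0425
B (272, 161) 0.046 [ 0.6364 -0.0619] diam 0.042
B (272, 161) 0.058 [ 0.6338 -0.0628] diam 0.0416
Y (263, 199) 0.034 [ 0.557  -0.0439] diam 0.0428
Y (263, 199) 0.046 [ 0.5553 -0.045 ] diam 0.0423
Y (263, 199) 0.058 [ 0.5536 -0.0462] diam 0.0418
Y (316, 178) 0.034 [ 0.6045 -0.1546] diam 0.0423
Y (316, 178) 0.046 [ 0.6023 -0.1545] diam 0.0419
Y (316, 178) 0.058 [ 0.6    -0.1544] diam 0.0414
Y (231, 176) 0.034 [0.6067 0.0249] diam 0.0444
Y (231, 176) 0.046 [0.6044 0.023 ] diam 0.0439
Y (231, 176) 0.058 [0.6022 0.0211] diam 0.0434
timer [[0.501 0.056 0.03 ]]
marker ends [[ 0.661 -0.23   0.009]]
m2 [[ 0.649 -0.358  0.009]]
stand [[ 0.427 -0.374  0.06 ]]
tray [[0.406 0.249 0.   ]]
scis [[ 0.274 -0.199  0.   ]]
```

View pics/st.png

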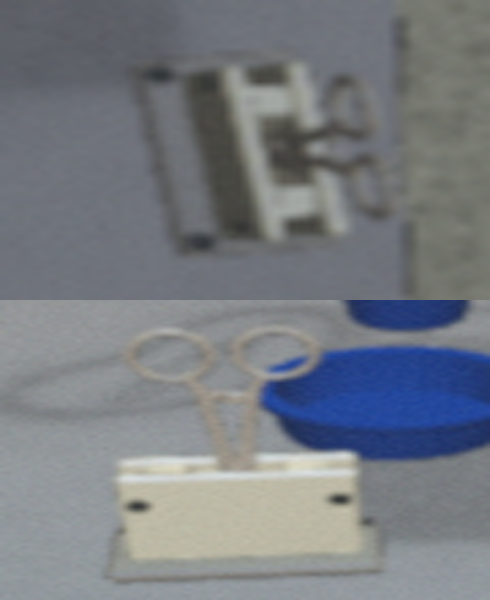

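The close-up shows the haemostat in the slot, with the rings on top and the crossing shanks visible above the cheeks. The stand yaw is about 8°. I'll move above the middle pot, turning the closing line to -45°.

```bash
python3 -m pendant '[[0.1185,0.226,-0.064,0,0,0.0253],[0.1185,0.226,-0.064,0,0,0.0253],[0.1185,0.226,-0.064,0,0,0.0253],[0.1185,0.226,-0.064,0,0,0.0253],[0.1185,0.226,-0.064,0,0,0.0253],[0.1185,0.226,-0.064,0,0,0.0253],[0.1185,0.226,-0.064,0,0,0.0253],[0.1185,0.226,-0.064,0,0,0.0253],[0.1185,0.226,-0.064,0,0,0.0253],[0.1185,0.226,-0.064,0,0,0.0253]]' 1
python3 - <<'E'
from bench import ctrl,camera
import cv2
from scipy.spatial.transform import Rotation as R
o=ctrl.get_obs();q=o["eef_rot"];print(ctrl.finger_overhang,o["eef_pos"],o["q"],R.from_quat([*q[1:],q[0]]).as_matrix().round(3))
cv2.imwrite("pics/s1.png",camera("side")["color"][100:260,150:450].repeat(2,0).repeat(2,1))
E
```

```text
time_s: 1.45
eef_pos: [0.4546, -0.079, 0.1111]
eef_rot: [0.0, 0.924, 0.383, 0.0]
wrist_force: [0.1, -0.4, 0.0]
opening: 0.998
grasp_force: 0.0
0.008 [ 0.45461525 -0.07901305  0.11107532] [-4.30199618e-01  9.19451294e-02  1.99373929e+00 -5.64543117e-05
  1.05519978e+00  3.55141365e-01] [[ 0.707  0.707  0.001]
 [ 0.707 -0.707 -0.   ]
 [ 0.     0.001 -1.   ]]
```

View pics/s1.png

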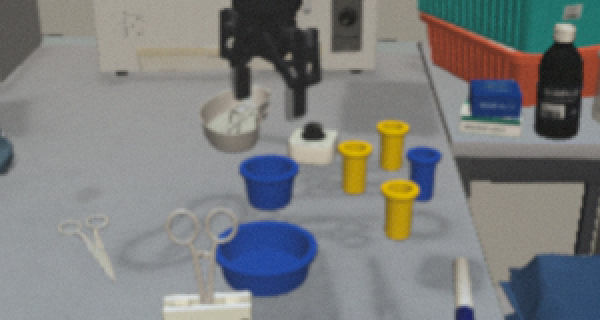

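Side view: the open gripper is centred above the middle pot, with fingertips at about image (270,148) and (298,157). I'll check tip height from the ray.

Run:
```python
from h import *
from bench import camera
s=camera("side")
for uv in((270,148),(298,157)):
  for z in(.1,.11,.12):print(uv,plane(s,[uv],z).round(3))
for k in blobs(s["color"],*BLUE):
  x,y,w,h=cv2.boundingRect(k)
  if 180<y<260 and x<300 and y<200: print(x,y,w,h); print(plane(s,[(x,y+8),(x+w,y+8)],.044).mean(0).round(4))
```

```text
(270, 148) [[0.412 0.009 0.1  ]]
(270, 148) [[ 0.415 -0.019  0.11 ]]
(270, 148) [[ 0.419 -0.047  0.12 ]]
(298, 157) [[ 0.484 -0.05   0.1  ]]
(298, 157) [[ 0.485 -0.076  0.11 ]]
(298, 157) [[ 0.486 -0.102  0.12 ]]
```

```bash
python3 -m pendant '[[0,-0.007,-0.065,0,0,0],[0,0,-0.065,0,0,0],[0,0,-0.065,0,0,0],[0,0,-0.065,0,0,0],[0,0,-0.065,0,0,0],[0,0,-0.065,0,0,0],[0,0,0,0,0,0],[0,0,0,0,0,0],[0,0,0,0,0,0],[0,0,0,0,0,0]]' 1
python3 -m pendant '[[0,0,0,0,0,0],[0,0,0,0,0,0],[0,0,0,0,0,0],[0,0,0,0,0,0],[0,0,0,0,0,0],[0,0,0,0,0,0],[0,0,0.05,0,0,0],[0,0,0.1,0,0,0],[0,0,0.1,0,0,0],[0,0,0.1,0,0,0]]' -1
python3 - <<'E'
from bench import camera
import cv2
cv2.imwrite("pics/s2.png",camera("side")["color"][100:260,200:400].repeat(3,0).repeat(3,1))
E
```

```text
time_s: 2.8
eef_pos: [0.4543, -0.082, 0.0337]
eef_rot: [0.0, 0.924, 0.382, 0.0]
wrist_force: [0.1, -0.0, 0.0]
opening: 0.997
grasp_force: 0.0
time_s: 4.05
eef_pos: [0.4538, -0.0819, 0.1041]
eef_rot: [0.0, 0.924, 0.382, 0.0]
wrist_force: [0.9, -0.1, -1.3]
opening: 0.773
grasp_force: 66.7
```

View pics/s2.png

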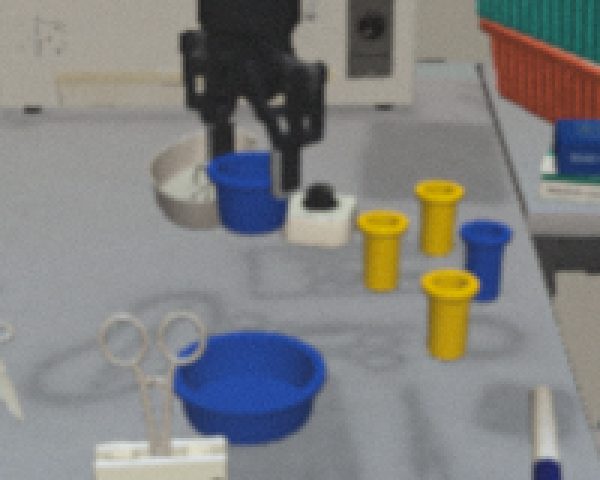

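The middle pot is held upright, fingertips just under its rim band. Carry it over the large pot and lower it.

```bash
python3 -m pendant '[[0.006,-0.096,0,0,0,0],[0.01,-0.17,0,0,0,0],[0.01,-0.18,0,0,0,0],[0.01,-0.17,0,0,0,0],[0.006,-0.12,0,0,0,0],[0.004,-0.06,0,0,0,0],[0,0,0,0,0,0],[0,0,-0.06,0,0,0],[0,0,-0.06,0,0,0],[0,0,0,0,0,0]]' -
python3 - <<'E'
from h import *
from bench import camera
c=camera("top")
cv2.imwrite("pics/t3.png",c["color"][190:310,290:450].repeat(4,0).repeat(4,1))
E
```

```text
time_s: 5.35
eef_pos: [0.4622, -0.2396, 0.0776]
eef_rot: [-0.002, 0.924, 0.383, -0.001]
wrist_force: [-0.5, -0.3, -1.4]
opening: 0.774
grasp_force: 66.8
```

View pics/t3.png

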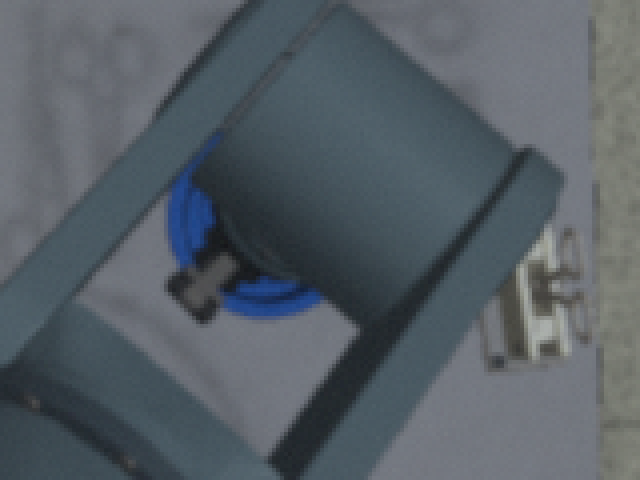

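Top view: the pot is concentric over the large one and the arm is well clear of the haemostat rings. Lower and release.

```bash
python3 -m pendant '[[0,0,-0.05,0,0,0],[0,0,-0.05,0,0,0],[0,0,-0.05,0,0,0],[0,0,-0.03,0,0,0],[0,0,-0.008,0,0,0],[0,0,0,0,0,0],[0,0,0,0,0,0],[0,0,0,0,0,0],[0,0,0,0,0,0],[0,0,0,0,0,0]]' -
```

```text
time_s: 6.65
eef_pos: [0.4632, -0.2412, 0.0418]
eef_rot: [0.0, 0.924, 0.382, 0.0]
wrist_force: [0.0, 0.2, -0.4]
opening: 0.773
grasp_force: 66.8
```

```bash
python3 -m pendant '[[0,0,-0.008,0,0,0],[0,0,-0.006,0,0,0],[0,0,0,0,0,0],[0,0,0,0,0,0],[0,0,0,0,0,0],[0,0,0,0,0,0],[0,0,0,0,0,0],[0,0,0,0,0,0],[0,0,0,0,0,0],[0,0,0,0,0,0]]' -
python3 - <<'E'
from bench import camera
import cv2
cv2.imwrite("pics/s4.png",camera("side")["color"][160:280,210:370].repeat(4,0).repeat(4,1))
E
```

```text
time_s: 7.9
eef_pos: [0.4631, -0.2411, 0.0389]
eef_rot: [-0.0, 0.924, 0.382, -0.0]
wrist_force: [-0.0, -0.1, -0.8]
opening: 0.778
grasp_force: 66.8
```

View pics/s4.png

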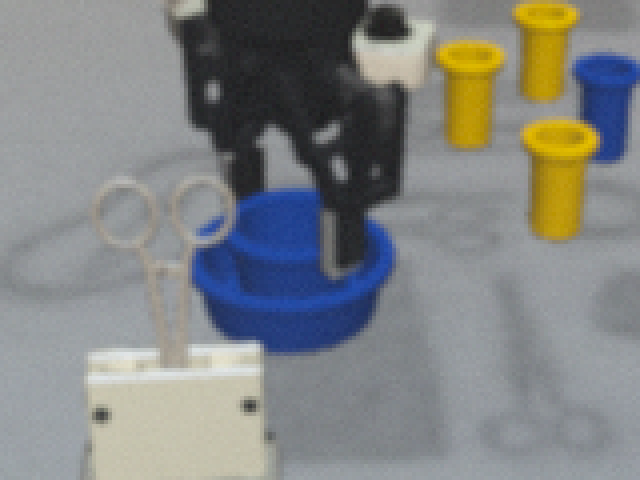

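The middle pot is inside the large one, upright, fingers clear above the large rim. Release and rise.

```bash
python3 -m pendant '[[0,0,0,0,0,0],[0,0,0,0,0,0],[0,0,0,0,0,0],[0,0,0.02,0,0,0],[0,0,0.06,0,0,0],[0,0,0.12,0,0,0],[0,0,0.15,0,0,0],[0,0.1,0.15,0,0,0],[0.1,0.12,0,0,0,0],[0.12,0.12,0,0,0,0]]' 1
python3 - <<'E'
from h import *
from bench import camera,ctrl
c=camera("side")
o=ctrl.get_obs()["eef_pos"]
t=np.array([.634,-.063,.13]);print(o,(t-o)/.2)
E
```

```text
time_s: 9.2
eef_pos: [0.508, -0.1729, 0.1407]
eef_rot: [0.001, 0.924, 0.382, 0.001]
wrist_force: [-0.1, -1.4, -0.1]
opening: 0.998
grasp_force: 0.0
[ 0.51020636 -0.17025928  0.14067017] [ 0.61896821  0.53629639 -0.05335087]
```

```bash
python3 -m pendant '[[0.106,0.092,0,0,0,0],[0.106,0.092,0,0,0,0],[0.106,0.092,0,0,0,0],[0.106,0.092,0,0,0,0],[0.106,0.092,0,0,0,0],[0.07,0.06,0,0,0,0],[0.035,0.03,0,0,0,0],[0,0,0,0,0,0],[0,0,0,0,0,0],[0,0,0,0,0,0]]' 0.5
python3 - <<'E'
from h import *
from bench import camera
c=camera("top");s=camera("side")
cv2.imwrite("pics/m5.png",np.vstack([c["color"][130:280,220:440],s["color"][120:270,200:420]]).repeat(2,0).repeat(2,1)[:600])
for k in blobs(c["color"],*BLUE):
    (u,v),r=cv2.minEnclosingCircle(k)
    if 225<u<440 and v>145:
      for z in(.034,.058):
        p=plane(c,k.reshape(-1,2)+0.0,z);print((u,v),z,cv2.minEnclosingCircle(p[:,:2].astype(np.float32)))
E
```

```text
time_s: 10.5
eef_pos: [0.6337, -0.0637, 0.1389]
eef_rot: [-0.0, 0.924, 0.382, -0.0]
wrist_force: [0.8, 0.5, 0.5]
opening: 0.748
grasp_force: 0.0
(355.78143310546875, 244.6475372314453) 0.034 ((0.4632222056388855, -0.240836963057518), 0.05122914910316467)
(355.78143310546875, 244.6475372314453) 0.058 ((0.46190693974494934, -0.23870109021663666), 0.050084952265024185)
(398.5, 160.0) 0.034 ((0.6445792317390442, -0.3328782021999359), 0.018527057021856308)
(398.5, 160.0) 0.058 ((0.6396238803863525, -0.3287277817726135), 0.018109776079654694)
```

View pics/m5.png

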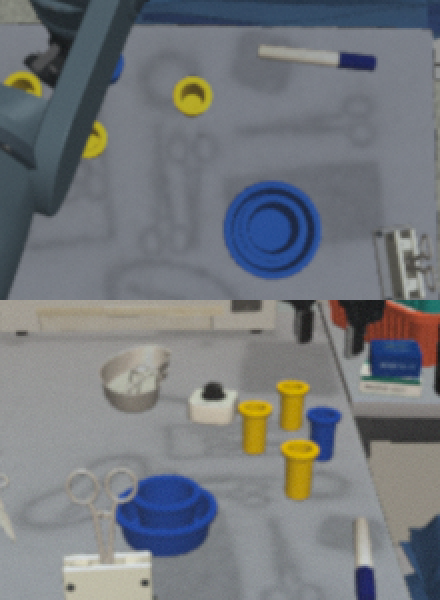

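The middle pot stands concentric and upright in the large one, around (355,244) in the top view. The gripper is over the small pot. Descend and grip it.

```bash
python3 -m pendant '[[0,0,-0.08,0,0,0],[0,0,-0.1,0,0,0],[0,0,-0.1,0,0,0],[0,0,-0.08,0,0,0],[0,0,-0.05,0,0,0],[0,0,-0.03,0,0,0],[0,0,0,0,0,0],[0,0,0,0,0,0],[0,0,0,0,0,0],[0,0,0,0,0,0]]' -
python3 -m pendant '[[0,0,0,0,0,0],[0,0,0,0,0,0],[0,0,0,0,0,0],[0,0,0,0,0,0],[0,0,0,0,0,0],[0,0,0,0,0,0],[0,0,0.05,0,0,0],[0,0,0.13,0,0,0],[0,0,0.13,0,0,0],[0,0,0.13,0,0,0]]' -1
```

```text
time_s: 11.85
eef_pos: [0.6344, -0.0632, 0.0514]
eef_rot: [0.0, 0.924, 0.382, 0.0]
wrist_force: [-0.2, -0.2, -0.0]
opening: 0.752
grasp_force: 0.0
time_s: 13.1
eef_pos: [0.6338, -0.063, 0.1398]
eef_rot: [-0.0, 0.924, 0.382, -0.0]
wrist_force: [0.1, 0.4, -1.1]
opening: 0.451
grasp_force: 60.2
```

```bash
python3 -m pendant '[[-0.056,-0.06,0,0,0,0],[-0.12,-0.125,0,0,0,0],[-0.14,-0.145,0,0,0,0],[-0.14,-0.145,0,0,0,0],[-0.14,-0.145,0,0,0,0],[-0.12,-0.125,0,0,0,0],[-0.09,-0.09,0,0,0,0],[-0.05,-0.055,0,0,0,0],[0,0,0,0,0,0],[0,0,0,0,0,0]]' -
python3 - <<'E'
from bench import camera
import cv2
cv2.imwrite("pics/s6.png",camera("side")["color"][140:260,210:370].repeat(4,0).repeat(4,1))
E
```

```text
time_s: 14.35
eef_pos: [0.4631, -0.2406, 0.1386]
eef_rot: [-0.0, 0.924, 0.382, 0.0]
wrist_force: [0.3, 0.8, -0.2]
opening: 0.444
grasp_force: 60.2
```

View pics/s6.png

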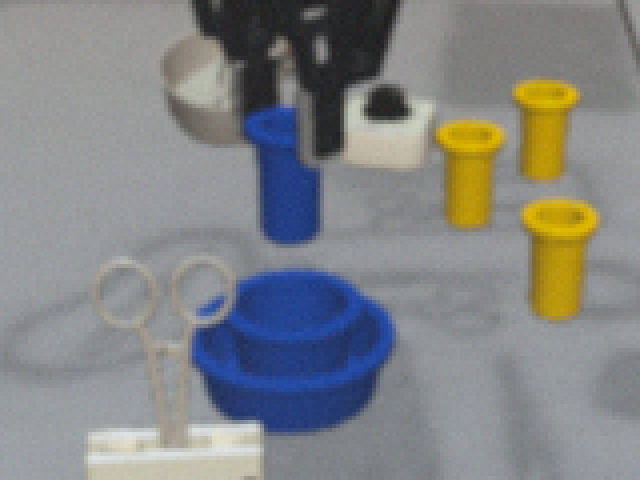

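The small pot is held upright, axis at about column 290 against 298 for the nest, so I'll shift x by about 2.5 mm and lower it.

```bash
python3 -m pendant '[[0.012,0,-0.03,0,0,0],[0,0,-0.07,0,0,0],[0,0,-0.08,0,0,0],[0,0,-0.07,0,0,0],[0,0,-0.06,0,0,0],[0,0,-0.04,0,0,0],[0,0,-0.025,0,0,0],[0,0,-0.015,0,0,0],[0,0,0,0,0,0],[0,0,0,0,0,0]]' -
```

```text
time_s: 15.65
eef_pos: [0.4656, -0.2414, 0.0613]
eef_rot: [0.0, 0.924, 0.382, 0.0]
wrist_force: [-0.4, -1.4, -0.8]
opening: 0.449
grasp_force: 60.2
```

```bash
python3 -m pendant '[[0,0,0,0,0,0],[0,0,0,0,0,0],[0,0,0,0,0,0],[0,0,0.02,0,0,0],[0,0,0.06,0,0,0],[0,0,0.1,0,0,0],[0,0,0.15,0,0,0],[0,0,0.2,0,0,0],[0,0,0.2,0,0,0],[0,0,0.1,0,0,0]]' 0.6
python3 - <<'E'
from h import *
from bench import camera,ctrl
c=camera("top");s=camera("side")
a,ea=two(c,[(433.1,253)],s,[(260.9,213.3)]);b,eb=two(c,[(435.9,269)],s,[(241.2,213.3)])
print(a.round(4),ea,b.round(4),eb,(a+b)/2,np.degrees(np.arctan2(*(a-b)[[1,0]])),np.linalg.norm(a-b))
# cheeks: white mask near stand
t=cv2.imread("pics/top0.png");hsv=cv2.cvtColor(t,cv2.COLOR_BGR2HSV)[235:290,400:450];m=cv2.inRange(hsv,(0,0,165),(180,60,255))
ys,xs=np.nonzero(m);P=plane(c,np.c_[xs+400,ys+235]+0.,.062)
r=cv2.minAreaRect(P[:,:2].astype(np.float32)*1000);print(len(xs),r)
cv2.imwrite("pics/t7.png",np.vstack([np.hstack([t[235:290,400:450].repeat(6,0).repeat(6,1),cv2.cvtColor(m,cv2.COLOR_GRAY2BGR).repeat(6,0).repeat(6,1)]),c["color"][200:280,310:410].repeat(6,0).repeat(6,1)[:260,:600]]))
for k in blobs(c["color"],*BLUE,20):
    u,v=cv2.minEnclosingCircle(k)[0]; print("B",u,v,cv2.contourArea(k),plane(c,[(u,v)],.034))
print(ctrl.get_obs()["eef_pos"])
E
```

```text
time_s: 16.9
eef_pos: [0.4662, -0.2418, 0.2307]
eef_rot: [0.002, 0.924, 0.382, 0.001]
wrist_force: [0.2, -0.2, 0.7]
opening: 0.799
grasp_force: 0.0
[ 0.4422 -0.3798  0.1311] 0.0008431263041151945 [ 0.4121 -0.384   0.1329] 0.0006514719230667757 [ 0.42712899 -0.38188196  0.13199545] 7.9462826263857425 0.030495721736762352
18 ((427.83880615234375, -376.8805847167969), (49.37984848022461, 9.677968978881836), 10.797953605651855)
B 363.0 261.5 227.5 [[ 0.42746828 -0.25554745  0.034     ]]
B 341.0 240.5 387.0 [[ 0.47087181 -0.20944631  0.034     ]]
B 398.5 159.5 78.5 [[ 0.64610656 -0.33293893  0.034     ]]
B 165.0 103.0 1095.0 [[0.76499282 0.17289503 0.034     ]]
B 392.3136901855469 70.79510498046875 27304.5 [[ 0.84588481 -0.32196936  0.034     ]]
[ 0.46674233 -0.2422541   0.23071468]
```

View pics/t7.png

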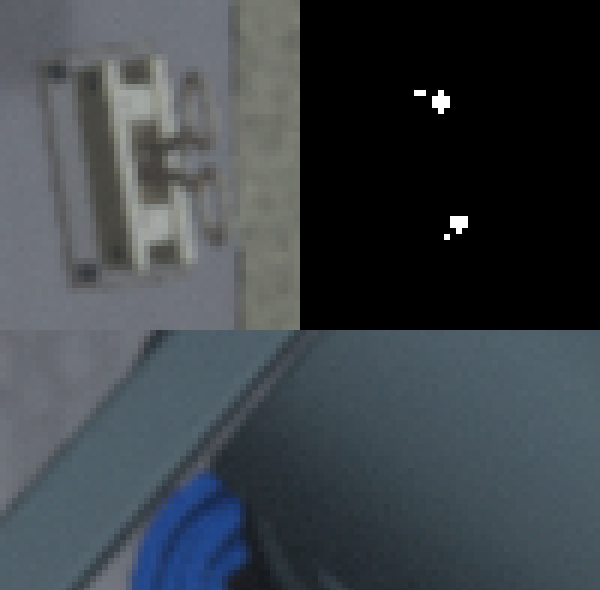

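Small pot released, and its rim is seen concentric in the nest. The haemostat is at about (0.427,-0.381) with yaw about 8°. The rings triangulate to a height of 0.132, which fits the given size. Go above it.

```bash
python3 -m pendant '[[-0.025,-0.087,0,0,0,-0.0514],[-0.025,-0.087,0,0,0,-0.0514],[-0.025,-0.087,0,0,0,-0.0514],[-0.025,-0.087,0,0,0,-0.0514],[-0.025,-0.087,0,0,0,-0.0514],[-0.025,-0.087,0,0,0,-0.0514],[-0.025,-0.087,0,0,0,-0.0514],[-0.025,-0.087,0,0,0,-0.0514],[0,0,0,0,0,0],[0,0,0,0,0,0]]' 0.2
python3 - <<'E'
from h import *
from bench import camera,ctrl
c=camera("top");s=camera("side")
t=cv2.cvtColor(c["color"],cv2.COLOR_BGR2HSV)
for nm,img,w,zs in(("top",c,(225,440,145,300),(.034,.05,.066)),("side",s,(225,340,180,260),(.05,))):
  for k in blobs(img["color"],*BLUE,20):
    x,y,ww,hh=cv2.boundingRect(k)
    if w[0]<x<w[1] and w[2]<y<w[3]: print(nm,x,y,ww,hh,cv2.contourArea(k))
# brightness profile for concentric rims in top view through nest centre
print(c["color"][244,325:390,0].tolist()); print(c["color"][210:275,356,0].tolist())
print(ctrl.get_obs()["eef_pos"])
E
```

```text
time_s: 18.25
eef_pos: [0.4252, -0.3795, 0.2262]
eef_rot: [-0.001, 0.998, 0.07, -0.0]
wrist_force: [-0.5, 0.2, -0.5]
opening: 0.603
grasp_force: 0.0
top 332 221 48 48 1786.0
top 390 157 18 8 78.5
side 258 204 50 44 1486.5
[128, 128, 128, 129, 129, 128, 122, 129, 142, 143, 125, 120, 135, 143, 132, 132, 142, 143, 123, 125, 141, 143, 131, 132, 141, 145, 143, 142, 145, 143, 142, 144, 144, 144, 132, 102, 67, 73, 109, 139, 144, 132, 100, 72, 103, 133, 145, 144, 115, 71, 69, 75, 118, 143, 147, 137, 124, 114, 114, 110, 109, 108, 110, 108, 108]
[127, 126, 127, 123, 120, 119, 118, 115, 114, 115, 126, 140, 141, 121, 90, 68, 72, 115, 141, 142, 119, 91, 118, 142, 143, 119, 82, 71, 110, 138, 144, 142, 146, 145, 144, 142, 143, 139, 135, 142, 142, 134, 137, 144, 139, 108, 88, 124, 143, 143, 132, 137, 141, 126, 95, 93, 125, 143, 143, 127, 125, 130, 132, 132, 133]
[ 0.42546303 -0.37946088  0.22658126]
```

```bash
python3 -m pendant '[[0.008,-0.008,-0.05,0,0,0],[0,0,-0.09,0,0,0],[0,0,-0.1,0,0,0],[0,0,-0.1,0,0,0],[0,0,-0.1,0,0,0],[0,0,-0.1,0,0,0],[0,0,-0.08,0,0,0],[0,0,-0.05,0,0,0],[0,0,0,0,0,0],[0,0,0,0,0,0]]' -
python3 -c "
from h import *
from bench import camera
print(plane(camera('top'),[(354.5,246)],.066))"
```

```text
time_s: 19.6
eef_pos: [0.4273, -0.3823, 0.0935]
eef_rot: [0.0, 0.998, 0.069, 0.0]
wrist_force: [-0.0, -0.1, 0.2]
opening: 0.598
grasp_force: 0.0
[[ 0.45796077 -0.23505745  0.066     ]]
```

```bash
python3 -m pendant '[[0,0,0,0,0,0],[0,0,0,0,0,0],[0,0,0,0,0,0],[0,0,0,0,0,0],[0,0,0,0,0,0],[0,0,0,0,0,0],[0,0,0,0,0,0],[0,0,0,0,0,0],[0,0,0,0,0,0],[0,0,0,0,0,0]]' -1
```

```text
time_s: 20.9
eef_pos: [0.4269, -0.3815, 0.093]
eef_rot: [-0.0, 0.998, 0.069, -0.0]
wrist_force: [-0.6, 5.5, 5.4]
opening: 0.047
grasp_force: 61.9
```

```bash
python3 -m pendant '[[0,0,0.03,0,0,0],[0,0,0.06,0,0,0],[0,0,0.08,0,0,0],[0,0,0.1,0,0,0],[0,0,0.12,0,0,0],[0,0,0.12,0,0,0],[0,0,0.12,0,0,0],[0,0,0.1,0,0,0],[0,0,0.05,0,0,0],[0,0,0,0,0,0]]' -
```

```text
time_s: 22.15
eef_pos: [0.4272, -0.3825, 0.2502]
eef_rot: [0.001, 0.998, 0.069, 0.001]
wrist_force: [0.5, 0.0, 0.0]
opening: 0.05
grasp_force: 60.7
```

```bash
python3 -c "
from h import *
from bench import camera,ctrl
o=ctrl.get_obs();p=o['eef_pos'];print(p,o['q'].round(3),o['opening'],o['grasp_force'])
r=np.array([.462,-.239]);r/=np.linalg.norm(r);t=np.r_[.462,-.239,.15]+.084*np.r_[r*.7,.714]
print('target',t,(t-p)/.2,'rot',.78*np.array([-r[1],r[0]])/1.5708)
cv2.imwrite('pics/x.png',camera('side')['color'])"
```

```text
[ 0.42720135 -0.38246557  0.25015279] [-0.937  0.166  1.601 -0.     1.371  0.496] 0.050008438730492856 60.690717310644686
target [ 0.51422561 -0.26601714  0.209976  ] [ 0.43512129  0.58224212 -0.20088395] rot [0.22815805 0.44104193]
```

```bash
python3 -m pendant '[[0.054,0.073,0,0.0285,0.055,0],[0.054,0.073,0,0.0285,0.055,0],[0.054,0.073,0,0.0285,0.055,0],[0.054,0.073,0,0.0285,0.055,0],[0.054,0.073,0,0.0285,0.055,0],[0.054,0.073,0,0.0285,0.055,0],[0.054,0.073,0,0.0285,0.055,0],[0.054,0.073,0,0.0285,0.055,0],[0,0,0,0,0,0],[0,0,0,0,0,0]]' -
python3 -c "
from h import *
from bench import camera,ctrl
o=ctrl.get_obs();p=o['eef_pos'];q=o['eef_rot'];z=R.from_quat([*q[1:],q[0]]).as_matrix()[:,2]
print(p,o['q'].round(3),'lean',np.arccos(-z[2]),'tip',p+.084*z)"
```

```text
time_s: 23.45
eef_pos: [0.513, -0.2655, 0.2483]
eef_rot: [-0.197, 0.923, 0.064, -0.324]
wrist_force: [-0.5, -1.3, 0.3]
opening: 0.05
grasp_force: 60.7
[ 0.51297786 -0.26545052  0.24825892] [-0.626  0.734  1.002 -0.126  2.174  0.777] lean 0.7778343680266948 tip [ 0.46063809 -0.2383363   0.18841439]
```

```bash
python3 -m pendant '[[0,0,-0.03,0,0,0],[0,0,-0.05,0,0,0],[0,0,-0.05,0,0,0],[0,0,-0.04,0,0,0],[0,0,-0.025,0,0,0],[0,0,0,0,0,0],[0,0,0,0,0,0],[0,0,0,0,0,0],[0,0,0,0,0,0],[0,0,0,0,0,0]]' -
python3 -c "
from h import *
from bench import camera,ctrl
s=camera('side');o=ctrl.get_obs();p=o['eef_pos'];q=o['eef_rot'];z=R.from_quat([*q[1:],q[0]]).as_matrix()[:,2]
print(p,'lean',np.arccos(-z[2]),'tip',p+.084*z,np.abs(o['dq']).max(),o['grasp_force'])
b=cv2.imread('pics/x.png');d=np.abs(s['color'].astype(int)-b).sum(2)
cq=np.array(s['rotation']);M=R.from_quat([*cq[1:],cq[0]]).inv()
K=np.array([[s['fx'],0,s['cx']],[0,s['fy'],s['cy']],[0,0,1]])
for l in(.02,.04,.06,.08,.084,.09,.1,.12):
  X=M.apply(p+l*z-np.array(s['xyz']));uv=cv2.projectPoints(X[None],np.zeros(3),np.zeros(3),K,np.array(s['distortion']))[0].ravel()
  u,v=uv.round().astype(int);print(l,u,v,d[v,u-8:u+9].tolist())
B=blobs(s['color'],*BLUE,300);print([cv2.boundingRect(k) for k in B if cv2.boundingRect(k)[0]<320])
"
```

```text
time_s: 24.7
eef_pos: [0.5134, -0.2651, 0.21]
eef_rot: [-0.197, 0.923, 0.064, -0.324]
wrist_force: [-0.2, -0.9, -1.3]
opening: 0.051
grasp_force: 60.7
[ 0.5133461  -0.26514203  0.20998411] lean 0.77828930595229 tip [ 0.46098619 -0.23800753  0.1501664 ] 0.0024188476048904047 60.67777355667204
0.02 302 149 [11, 29, 53, 93, 113, 107, 53, 22, 31, 79, 91, 73, 50, 60, 87, 132, 182]
0.04 295 155 [5, 8, 28, 52, 89, 129, 143, 154, 143, 113, 65, 33, 8, 7, 7, 7, 17]
0.06 288 161 [7, 16, 18, 5, 24, 62, 95, 96, 96, 79, 43, 18, 3, 4, 5, 14, 2]
0.08 282 167 [6, 8, 2, 4, 11, 11, 60, 71, 47, 23, 3, 7, 19, 9, 1, 18, 19]
0.084 281 168 [6, 16, 4, 1, 14, 13, 11, 27, 29, 23, 5, 9, 6, 5, 3, 4, 9]
0.09 279 169 [5, 16, 8, 14, 9, 4, 10, 5, 7, 14, 4, 3, 8, 13, 6, 2, 7]
0.1 276 172 [9, 5, 7, 7, 6, 3, 19, 5, 14, 3, 6, 2, 6, 13, 16, 8, 18]
0.12 270 178 [12, 11, 3, 3, 4, 19, 10, 14, 7, 6, 5, 25, 9, 3, 3, 13, 5]
[(257, 204, 51, 44)]
```

The difference image shows the haemostat lying along the expected line and ending at its expected tip pixel, about (281,168). That puts the tip over the pot at z 0.150, with a lean of 0.78 rad and the arm at rest.

```bash
python3 -c "
from bench import ctrl
print(ctrl.hand_in())"
```

```text
the job is handed in; nothing more can be done
None
```

The job is handed in, with no verdict returned: by my measurements the pots are nested upright and the haemostat is held still, jaws down at about 45°, its tips about 84 mm above the small pot's rim.

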